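# Make up two field sampling kits in stack-nest trays

## Robot

A 6-joint arm with a two-finger parallel gripper is mounted at the origin on a cart in front of the work surface, level with it; the furniture and walls round the work are solid. World frame = base frame: x ahead of the robot, y to its left, z up, the work surface at z = 0. Lengths are in mm, angles in rad, forces in N, time in s.
With the tool pointing down it reaches from about 300 to 775 mm from the base axis. Payload 14.6 kg.
Tool frame: the origin (TCP) lies midway between the tips of the shut fingers; the grasp point (between the pads) lies grasp_offset behind it (grasp_offset is the distance from the TCP to the grasp point, in mm); z points along the fingers, y is the line along which they close (so a half turn about z gives the same grasp; the last joint's range is limited). The gripper opens to 94 mm and grips with 3 to 60 N. Pads are 16 mm wide; open, the fingers measure 119 mm over their backs; the gripper's body (75 mm by 177 mm) begins 78 mm behind the grasp point.
Start: joints at [1.248, 0.3, 1.521, -0, 1.321, -0.067], TCP at [139.158, 532.094, 205.446] pointing down, gripper open.
Joint ranges: [-3.03, 3.03], [-0.79, 2.21], [0.23, 2.52], [-1.04, 4.18], [0, 3.07], [-2.55, 2.55]. Speed limits (rad/s): [2.22, 2.22, 2.57, 3.14, 3.14, 3.14].

## Interface

Orientations are given as [roll, pitch, yaw] about the fixed x, y, z axes, in that order (R = Rz(yaw) Ry(pitch) Rx(roll)).
In Python, from cell import * gives the robot as it stands. The module is installed in compiled form; this text tells all that it offers.
- The arm moves only by the shell command python3 -m jog 'ROWS' [FORCE]. ROWS is JSON, a list of rows, each a list of 3 entries, a list of its own where there are three numbers: the finger opening in mm, from 0 to 94, then the shift along the tool's x, y, z in units of 50 mm (1.0 is 50 mm), then the turn about the tool's z in units of 180 degrees (1.0 is 180 degrees). In form: [[fingers, [dx, dy, dz], twist], ...]. A call has 1 to 20 rows; each row shifts and turns the commanded pose from where the row before left it, along the tool's axes as they then stand; what a row does not reach is not made up. A row lasts 1/10 s, in which the tool goes at most 50 mm and 8.59 degrees, less where a joint would pass 70% of its speed; a pose out of reach is approached as far as the arm can. A call with a number of a shift or a turn outside -1 to 1 is refused whole. A call with a gripper value outside its range is refused whole. The fingers move at their own pace and stop on an object; FORCE is the grip in N (left out, the last holds). Time passes only in rows, so rows that do not move let the fingers close. It gives the time, the measured TCP pose, the force, the opening and the grip force at its end, in the units of the state.
- read_state(): the state, without advancing time (a new reading comes with each control period).
- camera(name): name is "side" or "top"; returns the picture (480x640x3 uint8, red, green, blue); there is no depth.
- calibration(name): a dict with "mtx" (3x3 intrinsics, pixels), "cam_to_world" (4x4, takes a point from camera to world coordinates). Camera axes: x right, y down, z forward; pixel columns grow to the right and rows downward; lengths in mm; the calibration is good to about 2 mm. A picture is of the moment at which its call begins. calibration takes no time and is no camera call.
- sign_off(): hands the job in; it is judged then, once.
Trained networks look in the newest picture that a camera, given by its name, has taken for a name from the list of things; names that differ only in an ending like _2 or _b are one class to them, and where a whole thing is asked for, a point or a joint stands for the part that bears it (a point fixed in the world has none). Each returns a list of dicts, best first, with "conf" (0 to 1); they miss things now and then, are a little off and sometimes report something else, mostly with a low value. They report only what shows in the picture. A call takes as long as a camera call. They do not tell look-alikes from the thing itself.
- regions_of(camera, query): "pixels" (480x640 bool, what is visible of it) and "rect" ([centre column, centre row, width, height] in pixels, round what is visible of it).
The state is a dict: "clock": time; "joints": joint angles; "qd": joint speeds; "effort": joint torques, N m; "eef_pos": TCP position; "eef_rot": TCP orientation; "wrist_force": force on the tool from outside, world axes, zero at the start; "moment": the same for the moment, N m; "finger_gap": finger opening in mm; "finger_force": force on a finger pad.
Only numpy, scipy, OpenCV 4.12 (cv2) and the standard library are available. Lean on these libraries where they do the work, as an engineer would, in place of code of your own. Each camera call takes 0.05 s, during which the arm holds its last target. There are 200 camera calls.

## Task

Make up the two field kits from the stock on the bench: the tub with the blue lid and the petri dish go into the grey tray, the bottle with the orange cap and the tub with the green lid into the blue tray, one thing to a compartment, upright and flat on its floor. First pack the grey tray and leave it standing on the bench; then set the blue tray squarely on top, turned end for end (its label over the grey tray's plain end) so that it rests level on the lugs instead of sinking onto the goods. The blue tray is easiest lifted empty, by its divider, and filled once it stands. Leave the black-lidded tub and the white-capped bottle where they are.

Things in the scene. Friction and masses are not known exactly. Their poses are not given: they have to be found in the camera images.
- grey_tray_mid (a point): Grey stack-nest tray, loose, to be the lower one; 193 x 163 mm over the rim, 68 high. Point: its centre, 34 mm above its underside. z up, x across its 2 compartments, +y to the end with a white label card outside. Compartment centres at x = -45 and +45 mm, floor 31 mm below the point, 71 mm wide (x), 132 long (y), 110 between end ribs. Rib tops (lugs) 27 mm above the point, 7 below the rim.
- blue_tray_mid (a point): Blue tray like the grey one in size, point and axes; 0.2 kg. In both a divider along y through the point, top 23 mm above it, 10 mm thick, pinched across x, is the handle. At the start the grey label end is to the robot's left, the blue one faces the robot (within 20 deg). Turned 180 deg to the grey tray (y opposite) it rests on the lugs, point 60 mm above the grey point, 3 mm play each way; the same way round its hollow ribs drop over those below.
- green_tub_mid (a point): Squat round white screw-top tub with a green lid, 60 mm in diameter and 52 mm high, standing; the point is its centre, 26 mm above its underside; z up.
- dish_mid (a point): Clear lidded petri dish, 60 mm in diameter over the lid (the solid part is 56 mm across) and 15 mm high (solid to 12 mm), lying flat; the point is its centre, 7 mm above its underside; z up.
- orange_bottle_mid (a point): Small round glass bottle with an orange screw cap, body 56 mm in diameter to 80 mm high, cap 36 mm in diameter, 104 mm high over all, standing; the point is on its axis 52 mm above its underside; z up.
- blue_tub_mid (a point): Squat round white screw-top tub with a blue lid, 54 mm in diameter and 48 mm high, standing; the point is its centre, 24 mm above its underside; z up.
- black_tub_mid (a point): Bystander of the stock: taller round white screw-top tub with a black lid, 66 mm in diameter and 75 mm high; the point is its centre, 37 mm above its underside. It belongs to neither kit.
- white_bottle_mid (a point): Bystander of the stock: small round bottle with a white screw cap, same size as the orange-capped one (56 mm in diameter, 104 mm high); the point is on its axis 52 mm above its underside. It belongs to neither kit.
Mind the look-alikes: they are no part of the job. Of the things that look like the part that bears green_tub_mid, the larger one is meant.

How it is judged (in metres and radians):
On the way, in this order (a step that is already met when the one before it is completed fails the run):
1. blue-lidded tub and dish stand in the grey tray, one in each compartment (y of blue_tub_mid in the frame of grey_tray_mid between -0.065 and 0.065 m and x of blue_tub_mid in the frame of grey_tray_mid between -0.08 and 0.08 m and z of blue_tub_mid in the frame of grey_tray_mid between -0.014 and 0 m and y of dish_mid in the frame of grey_tray_mid between -0.065 and 0.065 m and x of dish_mid in the frame of grey_tray_mid between -0.08 and 0.08 m and z of dish_mid in the frame of grey_tray_mid between -0.031 and -0.017 m and angle between each of blue_tub_mid, dish_mid's own z axis and vertical below 0.12 rad and ((x of blue_tub_mid in the frame of grey_tray_mid above 0.012 m and x of dish_mid in the frame of grey_tray_mid below -0.012 m) or (x of blue_tub_mid in the frame of grey_tray_mid below -0.012 m and x of dish_mid in the frame of grey_tray_mid above 0.012 m))), for 0.2 s.
2. the blue tray stands turned on the lugs of the packed grey tray, let go (all of step 1 and z of blue_tray_mid in the frame of grey_tray_mid between 0.057 and 0.063 m and horizontal distance between blue_tray_mid and grey_tray_mid below 0.008 m and angle between the x axis of blue_tray_mid and the x axis of grey_tray_mid, either way round below 0.07 rad and angle between blue_tray_mid's own z axis and vertical below 0.04 rad and angle between grey_tray_mid's own z axis and vertical below 0.03 rad and height (world z) of grey_tray_mid between 0.029 and 0.039 m and contact force between the fingers and blue_tray below 0.05 N), for 0.2 s.
At the end, for the whole second after the job is handed in: Blue-lidded tub and dish flat on the grey tray's floor, orange-capped bottle and green-lidded tub on the blue tray's, one per compartment, within 7 mm in height and 0.12 rad in tilt. Blue tray level on the grey one's lugs: 57-63 mm above it, within 8 mm and 0.07 rad. All at rest (all of step 1 and z of blue_tray_mid in the frame of grey_tray_mid between 0.057 and 0.063 m and horizontal distance between blue_tray_mid and grey_tray_mid below 0.008 m and angle between the x axis of blue_tray_mid and the x axis of grey_tray_mid, either way round below 0.07 rad and angle between blue_tray_mid's own z axis and vertical below 0.04 rad and angle between grey_tray_mid's own z axis and vertical below 0.03 rad and height (world z) of grey_tray_mid between 0.029 and 0.039 m and y of orange_bottle_mid in the frame of blue_tray_mid between -0.065 and 0.065 m and x of orange_bottle_mid in the frame of blue_tray_mid between -0.08 and 0.08 m and z of orange_bottle_mid in the frame of blue_tray_mid between 0.014 and 0.028 m and y of green_tub_mid in the frame of blue_tray_mid between -0.065 and 0.065 m and x of green_tub_mid in the frame of blue_tray_mid between -0.08 and 0.08 m and z of green_tub_mid in the frame of blue_tray_mid between -0.012 and 0.002 m and angle between each of orange_bottle_mid, green_tub_mid's own z axis and vertical below 0.12 rad and ((x of orange_bottle_mid in the frame of blue_tray_mid above 0.012 m and x of green_tub_mid in the frame of blue_tray_mid below -0.012 m) or (x of orange_bottle_mid in the frame of blue_tray_mid below -0.012 m and x of green_tub_mid in the frame of blue_tray_mid above 0.012 m)) and linear speed of each of grey_tray, blue_tray, green_tub, dish, orange_bottle, blue_tub below 0.02 m/s); the robot touches nothing.
It fails at once if the black-lidded tub or the white-capped bottle is moved more than 25 mm from its place or knocked over (distance of any of black_tub_mid, white_bottle_mid from where it was at the start of the episode above 0.025 m or angle between any of black_tub_mid, white_bottle_mid's own z axis and vertical above 0.5 rad).
It also fails if it takes over 136 s, if anything falls off the work surface, if the arm or the gripper's body presses on something with over 40 N, if the wrist force passes 120 N, or if a joint passes its speed limit or range.

## Working session

There is one attempt and no reset: what is moved stays moved. The work goes in short steps, Python scripts to look and compute and a shell command to move; the robot and the scene stay as the last step left them, time stands still between calls to the robot, and variables do not carry over. Pictures are saved under pics/ and viewed, at most 14 in all, crops included, and the job is handed in when it is done.

```bash
mkdir -p pics; cat > h.py <<'E'
from cell import *
import numpy as np, cv2
def save(n,im): cv2.imwrite('pics/'+n+'.png',im[:,:,::-1])
def proj(cam,P):
    c=calibration(cam);T=np.linalg.inv(np.array(c['cam_to_world']));p=T[:3,:3]@np.array(P,float)+T[:3,3];q=np.array(c['mtx'])@p;return q[:2]/q[2]
def ray(cam,uv):
    c=calibration(cam);T=np.array(c['cam_to_world']);d=T[:3,:3]@np.linalg.inv(np.array(c['mtx']))@[uv[0],uv[1],1.];return T[:3,3],d/np.linalg.norm(d)
def onz(cam,uv,z):
    o,d=ray(cam,uv);return o+d*(z-o[2])/d[2]
def tri(a,b):
    (o1,d1),(o2,d2)=ray('top',a),ray('side',b);A=np.c_[d1,-d2];t=np.linalg.lstsq(A,o2-o1,rcond=None)[0];p,q=o1+t[0]*d1,o2+t[1]*d2;return (p+q)/2,np.linalg.norm(p-q)
E
python3 - <<'E'
from h import *
np.set_printoptions(precision=1,suppress=True)
for c in('top','side'):
    im=camera(c);save(c+'0',im);print(c,np.array(calibration(c)['cam_to_world']),calibration(c)['mtx'])
    for n in ['grey_tray_mid','blue_tray_mid','green_tub_mid','dish_mid','orange_bottle_mid','blue_tub_mid','black_tub_mid','white_bottle_mid']:
        print(n,[(round(r['conf'],2),np.round(r['rect']).tolist()) for r in regions_of(c,n)][:4])
print(read_state())
E
```

```text
top [[  -0.    -1.     0.2  338.3]
 [  -1.     0.    -0.   -69.5]
 [   0.    -0.2   -1.  1110. ]
 [   0.     0.     0.     1. ]] [[448.4   0.  311.9]
 [  0.  448.4 242.7]
 [  0.    0.    1. ]]
grey_tray_mid [(0.9, [196.0, 262.0, 78.0, 91.0])]
blue_tray_mid [(0.63, [323.0, 261.0, 96.0, 90.0])]
green_tub_mid [(0.61, [431.0, 204.0, 19.0, 18.0]), (0.58, [404.0, 238.0, 26.0, 25.0])]
dish_mid [(0.95, [410.0, 290.0, 25.0, 26.0])]
orange_bottle_mid [(0.96, [190.0, 184.0, 30.0, 28.0]), (0.18, [404.0, 239.0, 27.0, 23.0])]
blue_tub_mid [(0.55, [366.0, 187.0, 23.0, 24.0])]
black_tub_mid [(0.55, [300.0, 183.0, 26.0, 35.0]), (0.47, [250.0, 185.0, 30.0, 25.0])]
white_bottle_mid [(0.97, [249.0, 185.0, 26.0, 26.0])]
side [[   0.5   -0.7    0.6 -110.4]
 [  -0.9   -0.4    0.3 -412.5]
 [   0.    -0.6   -0.8  911.3]
 [   0.     0.     0.     1. ]] [[518.    0.  321.5]
 [  0.  518.  238.8]
 [  0.    0.    1. ]]
grey_tray_mid [(0.97, [206.0, 216.0, 100.0, 93.0]), (0.27, [405.0, 236.0, 26.0, 32.0])]
blue_tray_mid [(0.72, [325.0, 269.0, 117.0, 106.0])]
green_tub_mid [(0.8, [466.0, 276.0, 21.0, 22.0]), (0.61, [424.0, 288.0, 32.0, 36.0])]
dish_mid [(0.8, [405.0, 347.0, 36.0, 29.0])]
orange_bottle_mid [(0.83, [248.0, 155.0, 23.0, 42.0])]
blue_tub_mid [(0.87, [404.0, 236.0, 26.0, 26.0]), (0.62, [325.0, 269.0, 112.0, 109.0])]
black_tub_mid [(0.65, [345.0, 199.0, 28.0, 38.0])]
white_bottle_mid [(0.68, [297.0, 182.0, 26.0, 43.0])]
{'clock': 0.9, 'joints': array([ 1.2,  0.3,  1.5, -0. ,  1.3, -0.1]), 'qd': array([-0.,  0., -0., -0., -0.,  0.]), 'effort': array([  0. , -53.2, -35.3,   0.1,   0. ,  -0. ]), 'eef_pos': array([139.2, 532.1, 205.4]), 'eef_rot': array([-3.1,  0. ,  2.9]), 'wrist_force': array([ 1. ,  1.4, -0.1]), 'moment': array([-0.,  0.,  0.]), 'finger_force': 0.0, 'finger_gap': 93.93202490265595}
```

View pics/top0.png

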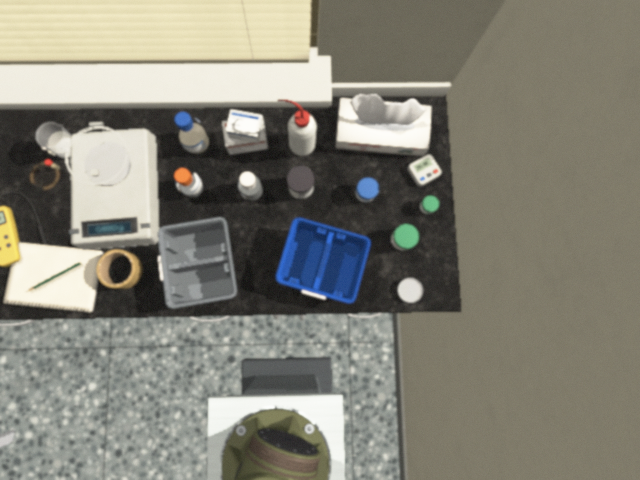

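View pics/side0.png

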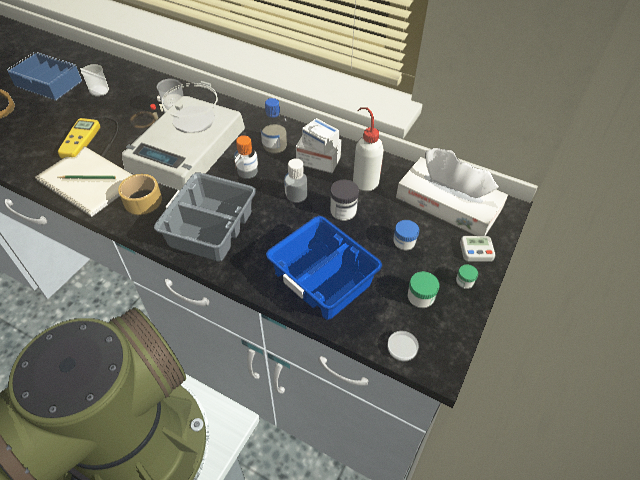

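```bash
python3 - <<'E'
from h import *
np.set_printoptions(precision=1,suppress=True)
a=cv2.imread('pics/top0.png')[:,:,::-1];b=cv2.imread('pics/side0.png')[:,:,::-1]
x=cv2.resize(a[160:320,130:450],(800,400),interpolation=cv2.INTER_CUBIC)
y=cv2.resize(b[120:380,140:500],(276,200),interpolation=cv2.INTER_CUBIC)
save('crop0',x)
s=read_state();print(s['eef_rot'],s['joints'])
pr={'green':((404,238),(424,288),26),'dish':((410,290),(405,347),7),'orange':((190,184),(248,155),52),'blue':((366,187),(404,236),24),'black':((300,183),(345,199),37),'white':((249,185),(297,182),52),'small green':((431,204),(466,276),20),'greytray':((196,262),(206,216),34),'bluetray':((323,261),(325,269),34)}
for n,(p,q,z) in pr.items(): print(n,*tri(p,q),onz('top',p,z),onz('side',q,z))
E
```

```text
[-3.1  0.   2.9] [ 1.2  0.3  1.5 -0.   1.3 -0.1]
green [ 519.9 -322.5   33.6] 5.351057179705486 [ 519.8 -321.9   26. ] [ 527.3 -323.9   26. ]
dish [ 394.5 -337.6    2.7] 4.893393059964821 [ 393.  -334.4    7. ] [ 393.7 -339.9    7. ]
orange [654.1 192.8  66.5] 5.935362926066505 [656.7 198.9  52. ] [669.  200.8  52. ]
blue [ 653.6 -232.8    9.3] 6.6831628197775705 [ 651.4 -233.4   24. ] [ 638.7 -233.2   24. ]
black [660.9 -70.2  39.7] 5.271454897023725 [660.1 -68.   37. ] [665.1 -71.1  37. ]
white [657.6  56.4  37.4] 3.548700665981907 [652.2  56.1  52. ] [645.9  47.2  52. ]
small green [ 604.  -392.6   22.3] 5.741212098162332 [ 606.2 -395.9   20. ] [ 603.7 -390.3   20. ]
greytray [469.  185.7  28.2] 0.7761598151241325 [468.1 184.6  34. ] [465.4 181.4  34. ]
bluetray [ 466.8 -122.3   30.2] 3.7209356755556633 [ 465.3 -120.6   34. ] [ 465.5 -125.    34. ]
```

View pics/crop0.png

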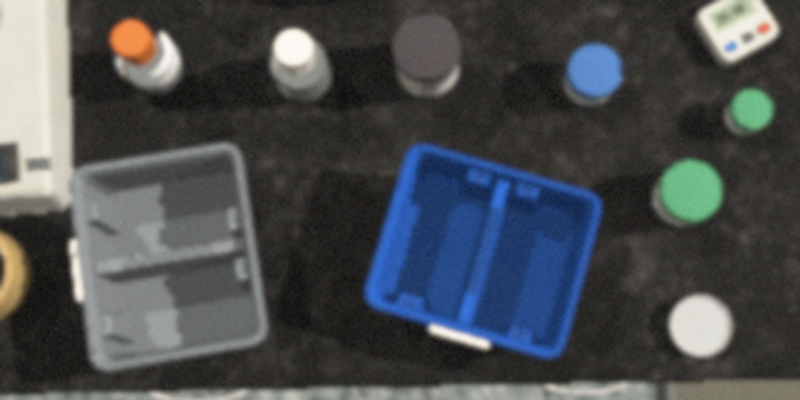

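Candidates, top-view pixels:
- **Green lid:** large at (404,238), small at (431,204). I choose the large one.
- **Blue lid:** tub at (366,187), against a tall blue-capped bottle at (184,120). I choose the tub.
- **Orange cap:** (184,177), with the white cap at (249,183) as bystander.
- **Dish:** (410,290).

Labels: the grey tray's is at its left (160,268), the blue tray's at the bottom (315,295). The crop confirms all of these. Next I fit the shapes to the masks in both views.

```bash
cat >> h.py <<'E'
from scipy.optimize import minimize
def cyl(segs):
    t=np.linspace(0,2*np.pi,40,endpoint=False);return [np.array([[r*np.cos(a),r*np.sin(a),z] for z in(z0,z1) for a in t]) for r,z0,z1 in segs]
def box(L): return [np.array([[sx*a/2,sy*b/2,z] for a,b,z in L for sx in(-1,1) for sy in(-1,1)])]
TR=box([(193,163,34),(193,163,30),(167,138,-34)])
SH={'grey_tray_mid':TR,'blue_tray_mid':TR,'green_tub_mid':cyl([(30,-26,26)]),'dish_mid':cyl([(30,-7,8)]),'orange_bottle_mid':cyl([(28,-52,28),(18,28,52)]),'blue_tub_mid':cyl([(27,-24,24)])}
def sil(cam,hulls,x,y,z,yaw):
    c,s=np.cos(yaw),np.sin(yaw);m=np.zeros((1440,1920),np.uint8)
    C=calibration(cam);T=np.linalg.inv(np.array(C['cam_to_world']));K=np.array(C['mtx'])
    for h in hulls:
        P=h@np.array([[c,s,0],[-s,c,0],[0,0,1]])+[x,y,z];q=(P@T[:3,:3].T+T[:3,3])@K.T;uv=q[:,:2]/q[:,2:]
        uv=(uv*3+1)
        cv2.fillConvexPoly(m,cv2.convexHull(np.round(uv*16).astype(np.int32)),1,shift=4)
    return cv2.resize(m.astype(np.float32),(640,480),interpolation=cv2.INTER_AREA)
def fit(name,masks,p0,yaw=None,freez=True):
    def f(p):
        e=0
        for cam,m in masks.items():
            s=sil(cam,SH[name],p[0],p[1],p[2] if freez else p0[2],p[-1]/100 if yaw is not None else 0);e+=np.abs(s-m).sum()/m.sum()
        return e
    st=[p0[0],p0[1]]+([p0[2]] if freez else [])+([yaw*100] if yaw is not None else [])
    S=np.array([st]+[np.array(st)+np.eye(len(st))[i]*10 for i in range(len(st))])
    r=minimize(f,st,method='Nelder-Mead',options=dict(initial_simplex=S,xatol=.05,fatol=1e-4));return r.x,r.fun
def masks(name,near,cams=('top','side')):
    o={}
    for c in cams:
        camera(c);u=proj(c,near);R=[r for r in regions_of(c,name) if np.hypot(*(np.array(r['rect'][:2])-u))<20]
        if R:o[c]=np.array(R[0]['pixels']).astype(np.float32)
        else: print('miss',name,c)
    return o
def go(x,y,z,yaw=None):
    s=read_state();p=np.array(s['eef_pos']);w=s['eef_rot'][2]
    d=0 if yaw is None else -((yaw-w+np.pi/2)%np.pi-np.pi/2)
    w2=w-d;D=np.array([x,y,z])-p
    dx=np.array([np.cos(w2),np.sin(w2)])@D[:2];dy=np.array([np.sin(w2),-np.cos(w2)])@D[:2]
    print('at',np.round(p,1),'yaw',round(w,3),'| twist total',round(d/np.pi,3),'then shift',np.round([dx/50,dy/50,-D[2]/50],3))
E
python3 - <<'E'
from h import *
print(grasp_offset,read_state()['eef_rot'],read_state()['joints'])
P={'green_tub_mid':(522,-322,26),'dish_mid':(394,-337,7),'orange_bottle_mid':(660,197,52),'blue_tub_mid':(650,-233,24),'grey_tray_mid':(468,184,34),'blue_tray_mid':(466,-121,34)}
for n,p in P.items():
    m=masks(n,p);y={'grey_tray_mid':1.4,'blue_tray_mid':2.8}.get(n)
    if n=='grey_tray_mid':y=np.pi/2-1.4-.05  # label +y points world +y => yaw~0
    for fz in(True,False):
        r,e=fit(n,m,p,y,fz);print(n,list(m),np.round(r,1),round(e,3))
    if n=='blue_tray_mid':
        pass
E
```

```text
18.8 [-3.14156991e+00  1.94781588e-05  2.88583766e+00] [ 1.24841619e+00  2.99896217e-01  1.52101070e+00 -2.16216624e-05
  1.32070713e+00 -6.66197925e-02]
miss green_tub_mid side
green_tub_mid ['top'] [ 535.3 -338.7  -47.3] 0.058
green_tub_mid ['top'] [ 521.7 -320.3] 0.141
miss dish_mid top
dish_mid ['side'] [ 401.3 -332.9   -2.1] 0.154
dish_mid ['side'] [ 395.3 -332.3] 0.177
orange_bottle_mid ['top', 'side'] [668.6 210.   44.1] 0.371
orange_bottle_mid ['top', 'side'] [664.5 206.1] 0.396
miss blue_tub_mid side
blue_tub_mid ['top'] [ 646.2 -235.    21. ] 0.156
blue_tub_mid ['top'] [ 644.5 -234.3] 0.161
miss grey_tray_mid top
grey_tray_mid ['side'] [471.7 183.4  23.7  16.6] 0.048
grey_tray_mid ['side'] [465.2 176.5  16.3] 0.055
blue_tray_mid ['top', 'side'] [ 469.7 -116.9   27.7  261.3] 0.488
blue_tray_mid ['top', 'side'] [ 467.3 -119.7  260.3] 0.489
```

```bash
cat >> h.py <<'E'
def mask2(name,near,n=3,cams=('top','side')):
    o={}
    for c in cams:
        camera(c);u=proj(c,near);L=[]
        for _ in range(n):
            L+=[np.array(r['pixels']).astype(np.float32) for r in regions_of(c,name) if np.hypot(*(np.array(r['rect'][:2])-u))<22][:1]
            if len(L)==0: camera(c)
        if L: o[c]=(np.mean(L,0)>.5).astype(np.float32); 
        else: print('miss',name,c)
    return o
E
python3 - <<'E'
from h import *
P={'green_tub_mid':(522,-322,26),'dish_mid':(394,-337,7),'orange_bottle_mid':(660,197,52),'blue_tub_mid':(648,-233,24),'grey_tray_mid':(468,184,34),'blue_tray_mid':(466,-121,34)}
vis={c:camera(c).copy() for c in('top','side')}
for n,p in P.items():
    m=mask2(n,p,2);y={'grey_tray_mid':.16,'blue_tray_mid':1.33}.get(n)
    for ms in [m]+[{c:m[c]} for c in m]:
        r,e=fit(n,ms,p,y,len(ms)==2);print(n,list(ms),np.round(r,1),round(e,3))
    r,e=fit(n,m,p,y,False)
    for c in vis:
        s=sil(c,SH[n],r[0],r[1],p[2],r[-1]/100 if y else 0)
        ct,_=cv2.findContours((s>.5).astype(np.uint8),0,1);v=np.ascontiguousarray(vis[c]);cv2.drawContours(v,ct,-1,(255,0,255),1);
        if c in m:
            ct,_=cv2.findContours(m[c].astype(np.uint8),0,1);cv2.drawContours(v,ct,-1,(255,255,0),1)
        vis[c]=v
a=cv2.resize(vis['top'][160:320,150:450],(800,427));save('f_top',a)
save('f_side',cv2.resize(vis['side'][120:380,140:490],(800,594)))
E
```

```text
green_tub_mid ['top', 'side'] [ 524.1 -321.2   21.9] 0.303
green_tub_mid ['top'] [ 520.9 -318.6] 0.193
green_tub_mid ['side'] [ 524.3 -321.7] 0.114
dish_mid ['top', 'side'] [ 395.1 -332.5    4. ] 0.194
dish_mid ['top'] [ 394.1 -330.9] 0.08
dish_mid ['side'] [ 395.8 -333.3] 0.109
orange_bottle_mid ['top', 'side'] [671.  211.7  37.7] 0.431
orange_bottle_mid ['top'] [665.1 208. ] 0.172
orange_bottle_mid ['side'] [667.  206.8] 0.3
blue_tub_mid ['top', 'side'] [ 646.  -233.6   18.5] 0.301
blue_tub_mid ['top'] [ 646.3 -234.9] 0.173
blue_tub_mid ['side'] [ 646.6 -233.3] 0.142
grey_tray_mid ['top', 'side'] [466.2 177.8  31.4  15.8] 0.083
grey_tray_mid ['top'] [465.7 177.1  15.5] 0.032
grey_tray_mid ['side'] [464.9 176.4  16.3] 0.053
blue_tray_mid ['top', 'side'] [ 466.4 -118.6   31.6  127.1] 0.089
blue_tray_mid ['top'] [ 465.6 -118.4  126.1] 0.036
blue_tray_mid ['side'] [ 466.2 -119.9  128. ] 0.052
```

View pics/f_top.png

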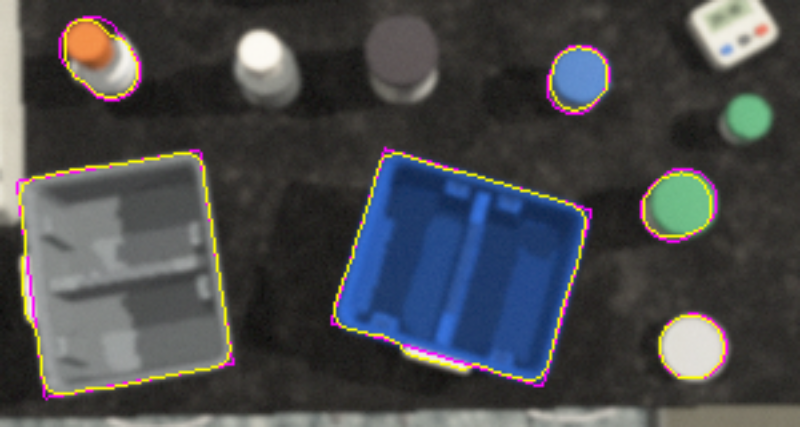

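View pics/f_side.png

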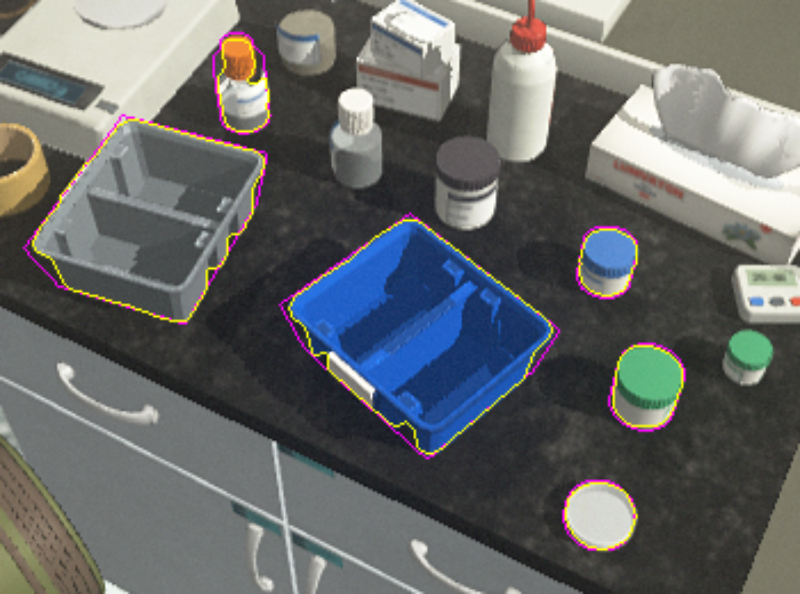

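Views agree: all heights are close to the text and the contours fit. Grey tray is at (465.5,177) with yaw 0.158; blue tray at (466,-119) with yaw 1.27.

```bash
python3 -m jog '[[94,[0,0,0],-0.044],[94,[0,0,0],-0.044],[94,[0,0,0],-0.044],[94,[0,0,0],0]]'; python3 -c "
from h import *
go(646.4,-234,150)"
```

```text
clock: 4.45
eef_pos: [139.2, 532.1, 205.4]
eef_rot: [3.142, -0.0, -2.98]
wrist_force: [-0.2, 0.2, 0.1]
finger_gap: 94.3
finger_force: 0.0
at [139.2 532.1 205.4] yaw -2.98 | twist total 0.0 then shift [ -7.554 -16.752   1.109]
```

```bash
python3 -m jog '[[94,[-0.38,-0.84,0],0],[94,[-0.38,-0.84,0],0],[94,[-0.38,-0.84,0],0],[94,[-0.38,-0.84,0],0],[94,[-0.38,-0.84,0],0],[94,[-0.38,-0.84,0],0],[94,[-0.38,-0.84,0],0],[94,[-0.38,-0.84,0],0],[94,[-0.38,-0.84,0],0],[94,[-0.38,-0.84,0],0],[94,[-0.38,-0.84,0],0],[94,[-0.38,-0.84,0],0],[94,[-0.38,-0.84,0],0],[94,[-0.38,-0.84,0],0],[94,[-0.38,-0.84,0],0],[94,[-0.38,-0.84,0],0],[94,[-0.38,-0.84,0],0],[94,[-0.38,-0.84,0],0],[94,[-0.38,-0.84,0],0],[94,[-0.37,-0.83,0],0]]'; python3 -c "
from h import *
go(646.4,-234,6)"
```

```text
clock: 6.45
eef_pos: [647.4, -238.5, 205.3]
eef_rot: [3.142, 0.0, -2.988]
wrist_force: [0.0, 0.1, 0.8]
finger_gap: 94.3
finger_force: 0.0
at [ 647.4 -238.5  205.3] yaw -2.988 | twist total 0.0 then shift [0.006 0.093 3.986]
```

```bash
python3 -m jog '[[94,[0,0.05,0.5],0],[94,[0,0.03,0.8],0],[94,[0,0,0.8],0],[94,[0,0,0.8],0],[94,[0,0,0.6],0],[94,[0,0,0.4],0],[94,[0,0,0.05],0],[30,[0,0,0],0],[30,[0,0,0],0],[30,[0,0,0],0],[30,[0,0,0],0],[30,[0,0,0],0],[30,[0,0,0],0]]' 15
```

```text
clock: 7.75
eef_pos: [646.2, -232.9, 8.3]
eef_rot: [-3.141, 0.0, -2.983]
wrist_force: [0.0, 1.0, 2.7]
finger_gap: 51.7
finger_force: 15.0
```

```bash
python3 -m jog '[[30,[0,0,-0.5],0],[30,[0,0,-1],0],[30,[0,0,-1],0],[30,[0,0,-0.6],0],[30,[0,0,0],0]]'; python3 -c "
from h import *
go(509.9,184.1,150,.158)"
```

```text
clock: 8.25
eef_pos: [647.6, -233.5, 168.6]
eef_rot: [-3.137, 0.007, -2.983]
wrist_force: [0.7, -0.4, -0.4]
finger_gap: 51.1
finger_force: 15.0
at [ 647.6 -233.5  168.6] yaw -2.983 | twist total 0.0 then shift [1.406 8.681 0.372]
```

```bash
python3 -m jog '[[30,[0.08,0.5,0],0],[30,[0.12,0.75,0],0],[30,[0.12,0.75,0],0],[30,[0.12,0.75,0],0],[30,[0.12,0.75,0],0],[30,[0.12,0.75,0],0],[30,[0.12,0.75,0],0],[30,[0.12,0.75,0],0],[30,[0.12,0.75,0],0],[30,[0.12,0.75,0],0],[30,[0.12,0.75,0],0],[30,[0.09,0.5,0],0],[30,[0.06,0.18,0],0],[30,[0,0,0],0],[30,[0,0,0],0]]'; python3 - <<'E'
from h import *
save('c1',cv2.resize(np.hstack([camera('top')[180:330,140:300],camera('side')[100:250,140:300]]),(800,375)))
go(509.9,184.1,13,.158)
E
```

```text
clock: 9.75
eef_pos: [507.0, 183.6, 162.6]
eef_rot: [-3.141, -0.001, -2.983]
wrist_force: [0.2, 0.9, -0.6]
finger_gap: 51.6
finger_force: 15.0
at [507.1 183.3 162.7] yaw -2.984 | twist total -0.0 then shift [-0.057  0.007  2.994]
```

View pics/c1.png

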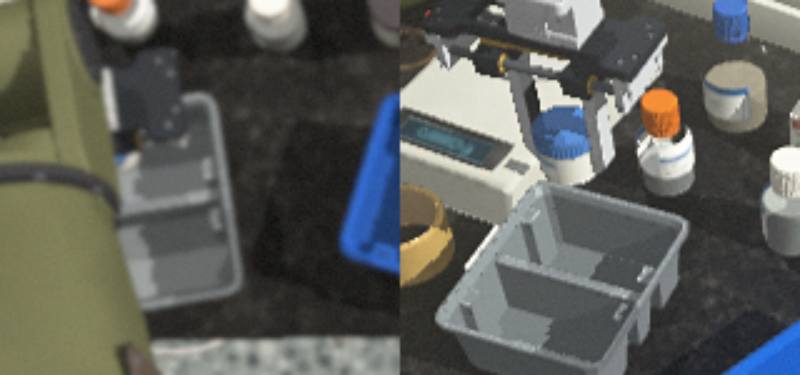

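The tub is held over the far compartment, around (560,130) in the side half of the crop, so I lower and release it there with limited opening.

```bash
python3 -m jog '[[30,[-0.05,0,0.4],0],[30,[0,0,0.7],0],[30,[0,0,0.7],0],[30,[0,0,0.6],0],[30,[0,0,0.4],0],[30,[0,0,0.16],0],[30,[0,0,0.03],0],[30,[0,0,0],0],[66,[0,0,0],0],[66,[0,0,0],0],[66,[0,0,0],0]]'
```

```text
clock: 10.95
eef_pos: [509.6, 184.9, 14.1]
eef_rot: [3.141, 0.001, -2.983]
wrist_force: [0.4, -0.4, 0.1]
finger_gap: 65.9
finger_force: 0.0
```

```bash
python3 -m jog '[[66,[0,0,-0.4],0],[66,[0,0,-0.9],0],[66,[0,0,-1],0],[90,[0,0,-0.6],0],[94,[0,0,0],0]]'; python3 -c "
from h import *
go(395,-332,3,.158)"
```

```text
clock: 11.45
eef_pos: [511.0, 185.3, 163.3]
eef_rot: [3.141, 0.008, -2.983]
wrist_force: [-0.8, -0.7, 0.0]
finger_gap: 78.5
finger_force: 0.0
at [511.  185.3 163.3] yaw -2.983 | twist total 0.0 then shift [ 3.919 -9.853  3.206]
```

```bash
python3 -m jog '[[94,[0.2,-0.5,0],0],[94,[0.3,-0.75,0],0],[94,[0.3,-0.75,0],0],[94,[0.3,-0.75,0],0],[94,[0.3,-0.75,0],0],[94,[0.3,-0.75,0],0],[94,[0.3,-0.75,0],0],[94,[0.3,-0.75,0],0],[94,[0.3,-0.75,0],0],[94,[0.3,-0.75,0],0],[94,[0.3,-0.75,0],0],[94,[0.3,-0.75,0],0],[94,[0.3,-0.75,0],0],[94,[0.12,-0.35,0],0],[94,[0,0,0.5],0],[94,[0,0,0.5],0],[94,[0,0,0],0]]'; python3 - <<'E'
from h import *
save('c2',cv2.resize(np.hstack([camera('top')[180:330,140:300],camera('side')[270:420,330:490]]),(800,375)))
go(395,-332,3,.158)
E
```

```text
clock: 13.15
eef_pos: [392.2, -331.3, 105.1]
eef_rot: [3.137, -0.004, -2.983]
wrist_force: [-0.2, 0.8, 0.2]
finger_gap: 93.8
finger_force: 0.0
at [ 393.6 -332.4  108.6] yaw -2.983 | twist total 0.0 then shift [-0.028  0.003  2.111]
```

View pics/c2.png

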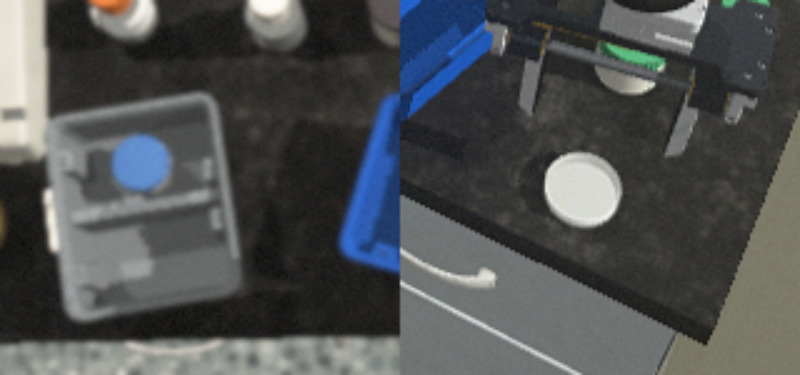

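Tub stands upright in the far compartment (140,162 of the crop); the open fingers straddle the dish (582,188).

```bash
python3 -m jog '[[94,[-0.03,0,0.4],0],[94,[0,0,0.7],0],[94,[0,0,0.6],0],[94,[0,0,0.3],0],[94,[0,0,0.12],0],[94,[0,0,0],0],[40,[0,0,0],0],[40,[0,0,0],0],[40,[0,0,0],0],[40,[0,0,0],0],[40,[0,0,0],0]]' 12
```

```text
clock: 14.35
eef_pos: [395.2, -332.4, 2.7]
eef_rot: [-3.141, 0.0, -2.983]
wrist_force: [-0.1, 1.2, -0.8]
finger_gap: 57.5
finger_force: 0.2
```

```bash
python3 -m jog '[[40,[0,0,0],0],[40,[0,0,0],0],[40,[0,0,-0.3],0],[40,[0,0,-0.8],0],[40,[0,0,-0.9],0],[40,[0,0,-0.8],0],[40,[0,0,0],0]]'; python3 -c "
from h import *
go(421,170,130,.158)"
```

```text
clock: 15.05
eef_pos: [396.7, -333.7, 147.6]
eef_rot: [-3.135, 0.005, -2.983]
wrist_force: [-0.0, -0.1, -0.7]
finger_gap: 55.8
finger_force: 12.0
at [ 396.7 -333.7  147.6] yaw -2.983 | twist total 0.0 then shift [-2.065  9.873  0.351]
```

```bash
python3 -m jog '[[40,[-0.1,0.5,0],0],[40,[-0.16,0.75,0],0],[40,[-0.16,0.75,0],0],[40,[-0.16,0.75,0],0],[40,[-0.16,0.75,0],0],[40,[-0.16,0.75,0],0],[40,[-0.16,0.75,0],0],[40,[-0.16,0.75,0],0],[40,[-0.16,0.75,0],0],[40,[-0.16,0.75,0],0],[40,[-0.16,0.75,0],0],[40,[-0.16,0.75,0],0],[40,[-0.16,0.75,0],0],[40,[-0.05,0.37,0],0],[40,[0,0,0],0],[40,[0,0,0],0]]'; python3 -c "
from h import *
go(421,170,7,.158)"
```

```text
clock: 16.65
eef_pos: [418.9, 171.0, 141.7]
eef_rot: [-3.141, -0.001, -2.982]
wrist_force: [0.9, -0.3, -0.5]
finger_gap: 56.0
finger_force: 12.0
at [418.9 171.  141.7] yaw -2.982 | twist total 0.001 then shift [-0.039 -0.027  2.694]
```

```bash
python3 -m jog '[[40,[-0.04,-0.03,0.4],0],[40,[0,0,0.7],0],[40,[0,0,0.7],0],[40,[0,0,0.5],0],[40,[0,0,0.3],0],[40,[0,0,0.08],0],[40,[0,0,0],0],[66,[0,0,0],0],[66,[0,0,0],0],[66,[0,0,-0.1],0],[66,[0,0,-0.5],0],[66,[0,0,-1],0],[66,[0,0,-1],0],[40,[0,0,-1],0],[40,[0,0,0],0]]'; python3 -c "
from h import *
go(466,-119,120,-.30)"
```

```text
clock: 18.15
eef_pos: [423.6, 170.9, 195.4]
eef_rot: [3.14, 0.011, -2.982]
wrist_force: [-0.3, -0.0, -1.6]
finger_gap: 53.2
finger_force: 0.0
at [423.6 170.9 195.4] yaw -2.982 | twist total 0.146 then shift [-2.523 -5.289  1.509]
```

```bash
python3 -m jog '[[40,[0,0,0],0.046],[40,[0,0,0],0.046],[40,[0,0,0],0.046],[40,[0,0,0],0.046],[40,[0,0,0],0.046],[40,[0,0,0],0.046],[40,[0,0,0],0.046],[40,[0,0,0],0.046],[40,[0,0,0],0.046],[40,[0,0,0],0.046],[40,[0,0,0],0.046],[40,[0,0,0],0.046],[40,[0,0,0],0.046],[40,[0,0,0],0.046],[40,[0,0,0],0.046],[40,[0,0,0],0.046],[40,[0,0,0],0.046],[40,[0,0,0],0.046],[40,[0,0,0],0.046],[40,[0,0,0],0.046]]' >/dev/null; python3 -m jog '[[40,[0,0,0],0.045],[40,[0,0,0],0.045],[40,[0,0,0],0.045],[40,[0,0,0],0.045],[40,[0,0,0],0.046],[40,[0,0,0],0]]';python3 -c "
from h import *
print(read_state()['joints'])
go(466,-119,120,-.30)"
```

```text
clock: 20.75
eef_pos: [421.3, 170.2, 188.6]
eef_rot: [-3.142, -0.0, -0.302]
wrist_force: [-0.2, -0.0, 0.2]
finger_gap: 40.1
finger_force: 0.0
[ 3.03264385e-01  1.01295042e-01  1.80027503e+00 -4.74953124e-05
  1.23995646e+00  2.17613879e+00]
at [421.3 170.2 188.6] yaw -0.302 | twist total -0.001 then shift [2.564 5.261 1.371]
```

Move most of the way, then look at the grey tray and the blue one.

```bash
python3 -m jog '[[40,[0.3,0.6,0],0],[40,[0.34,0.7,0],0],[40,[0.34,0.7,0],0],[40,[0.34,0.7,0],0],[40,[0.34,0.7,0],0],[40,[0.34,0.7,0],0],[40,[0.34,0.7,0],0],[40,[0.22,0.46,0],0],[40,[0,0,0.6],0],[40,[0,0,0.6],0],[40,[0,0,0],0]]';python3 - <<'E'
from h import *
go(466,-119,50,-.30)
P={'grey_tray_mid':(468,180,34)}
for n,p in P.items():
    m=mask2(n,p,3)
    for ms in [m]+[{c:m[c]} for c in m]:
        r,e=fit(n,ms,p,.158,len(ms)==2);print(n,list(ms),np.round(r,1),round(e,3))
save('c3',cv2.resize(np.hstack([camera('top')[200:320,140:300],camera('side')[200:320,250:410]]),(800,300),interpolation=cv2.INTER_CUBIC))
E
```

```text
clock: 21.85
eef_pos: [464.3, -118.5, 125.5]
eef_rot: [-3.141, 0.006, -0.296]
wrist_force: [-0.8, 0.8, 1.1]
finger_gap: 39.9
finger_force: 0.0
at [ 464.3 -118.5  125.5] yaw -0.296 | twist total 0.001 then shift [0.036 0.    1.511]
grey_tray_mid ['top', 'side'] [466.6 179.   30.5  16.1] 0.492
grey_tray_mid ['top'] [465.9 178.   16. ] 0.255
grey_tray_mid ['side'] [466.  177.6  16.8] 0.242
```

View pics/c3.png

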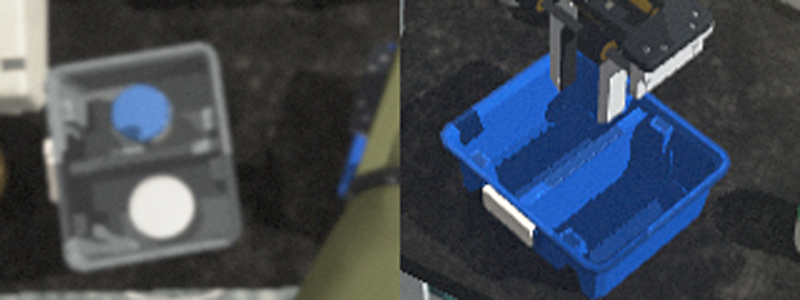

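Both goods lie flat in the grey tray: tub (140,112), dish (162,207). The fingers straddle the blue divider.

```bash
python3 -m jog '[[40,[0.036,0,0.4],0],[40,[0,0,0.6],0],[40,[0,0,0.6],0],[40,[0,0,0.3],0],[40,[0,0,0.05],0],[40,[0,0,0],0],[0,[0,0,0],0],[0,[0,0,0],0],[0,[0,0,0],0],[0,[0,0,0],0],[0,[0,0,0],0],[0,[0,0,0],0]]' 35; python3 -c "
from h import *
go(466,-119,28,-.30)"
```

```text
clock: 23.55
eef_pos: [468.1, -119.5, 31.4]
eef_rot: [3.142, -0.001, -0.3]
wrist_force: [-0.7, 0.1, 6.3]
finger_gap: 13.7
finger_force: 35.1
at [ 468.1 -119.5   31.4] yaw -0.3 | twist total 0.0 then shift [-0.043  0.003  0.068]
```

```bash
python3 -m jog '[[0,[0,0,0],0],[0,[0,0,0],0],[0,[0,0,-0.1],0],[0,[0,0,-0.2],0],[0,[0,0,-0.4],0],[0,[0,0,-0.4],0],[0,[0,0,0],0],[0,[0,0,0],0]]'; python3 - <<'E'
from h import *
n='blue_tray_mid'
s=read_state();p=(466,-119,34+s['eef_pos'][2]-31);m=mask2(n,p,3)
for ms in [m]+[{c:m[c]} for c in m]:
    r,e=fit(n,ms,p,1.27,len(ms)==2);print(list(ms),np.round(r,1),round(e,3))
save('c4',cv2.resize(camera('side')[180:340,220:440],(800,582),interpolation=cv2.INTER_CUBIC))
E
```

```text
clock: 24.35
eef_pos: [467.8, -119.4, 85.9]
eef_rot: [3.142, -0.0, -0.3]
wrist_force: [-0.6, 0.2, -1.6]
finger_gap: 13.9
finger_force: 34.8
['top', 'side'] [ 201363.9  -56379.8 -528877.4   92260.2] 2.001
['top'] [ 471.2 -122.4  127.5] 13.193
['side'] [ 464.8 -120.4  126.2] 0.478
```

View pics/c4.png

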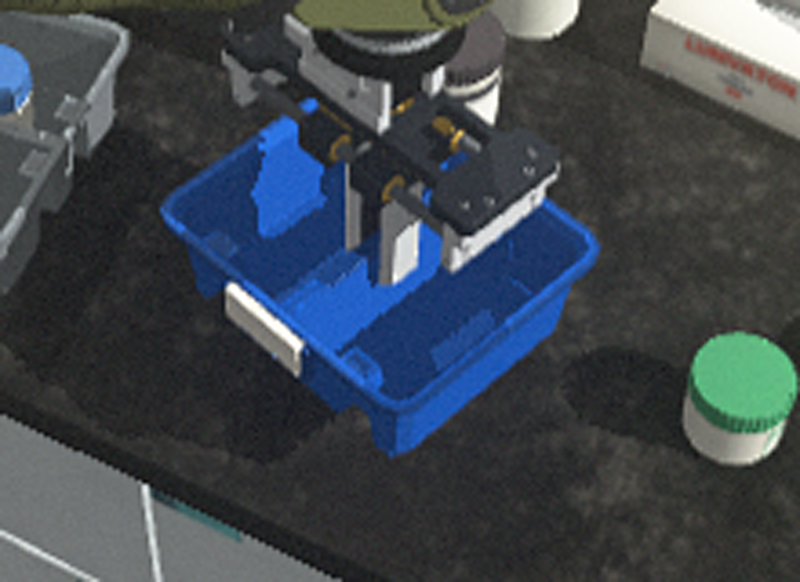

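Tray lifted level (shadow shows clear of the bench). Raise, turn it, then go over the grey tray.

```bash
python3 -m jog '[[0,[0,0,-0.3],0],[0,[0,0,-0.6],0],[0,[0,0,-0.6],0],[0,[0,0,-0.5],0],[0,[0,0,0],-0.02],[0,[0,0,0],-0.045],[0,[0,0,0],-0.045],[0,[0,0,0],-0.045],[0,[0,0,0],-0.045],[0,[0,0,0],-0.045],[0,[0,0,0],-0.045],[0,[0,0,0],-0.045],[0,[0,0,0],-0.045],[0,[0,0,0],-0.045],[0,[0,0,0],-0.045],[0,[0,0,0],-0.045],[0,[0,0,0],-0.045],[0,[0,0,0],-0.045],[0,[0,0,0],-0.041],[0,[0,0,0],0]]'; python3 -c "
from h import *
go(466,178.8,150,1.731)"
```

```text
clock: 26.8
eef_pos: [467.8, -119.4, 185.8]
eef_rot: [-3.141, -0.0, 1.732]
wrist_force: [-0.7, -0.1, -1.1]
finger_gap: 13.2
finger_force: 34.8
at [ 467.8 -119.4  185.8] yaw 1.732 | twist total 0.0 then shift [5.893 0.916 0.716]
```

```bash
python3 -m jog '[[0,[0.3,0.05,0],0],[0,[0.5,0.08,0],0],[0,[0.6,0.1,0],0],[0,[0.6,0.1,0],0],[0,[0.6,0.1,0],0],[0,[0.6,0.1,0],0],[0,[0.6,0.1,0],0],[0,[0.6,0.08,0],0],[0,[0.6,0.08,0],0],[0,[0.5,0.07,0],0],[0,[0.3,0.05,0],0],[0,[0.09,0,0],0],[0,[0,0,0.3],0],[0,[0,0,0],0],[0,[0,0,0],0]]'; python3 - <<'E'
from h import *
go(466,178.8,91,1.731)
s=read_state();z=s['eef_pos'][2]
n='blue_tray_mid';p=(466,178,z+3)
m=mask2(n,p,3)
for ms in [{c:m[c]} for c in m]:
    r,e=fit(n,ms,p,.16,False);print(list(ms),np.round(r,1),round(e,3))
save('c5',cv2.resize(np.hstack([camera('top')[180:330,120:280],camera('side')[130:280,140:300]]),(800,375),interpolation=cv2.INTER_CUBIC))
E
```

```text
clock: 28.3
eef_pos: [466.2, 177.9, 171.1]
eef_rot: [-3.141, 0.0, 1.728]
wrist_force: [0.3, 0.0, -0.6]
finger_gap: 13.4
finger_force: 34.8
at [466.2 177.9 171.1] yaw 1.728 | twist total -0.001 then shift [ 1.800e-02 -1.000e-03  1.603e+00]
['top'] [482.4 105.6  33.4] 1.25
['side'] [466.2 175.4  16.3] 0.34
```

View pics/c5.png

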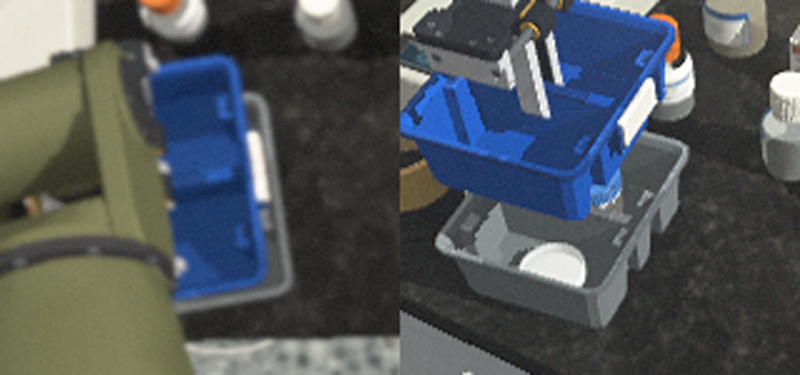

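The blue label now points right (256,165), over the grey plain end, as wanted. Lower with a small correction.

```bash
python3 -m jog '[[0,[0.03,0,0.2],0],[0,[0,0,0.4],0],[0,[0,0,0.4],0],[0,[0,0,0.2],0],[0,[0,0,0.1],0],[0,[0,0,0.1],0],[0,[0,0,0.06],0],[0,[0,0,0],0]]'; python3 - <<'E'
from h import *
save('c6',cv2.resize(camera('side')[130:290,140:300],(600,600),interpolation=cv2.INTER_CUBIC))
E
```

```text
clock: 29.6
eef_pos: [466.0, 180.1, 98.0]
eef_rot: [3.141, -0.0, 1.73]
wrist_force: [-0.3, 0.1, -0.9]
finger_gap: 13.4
finger_force: 34.8
```

View pics/c6.png

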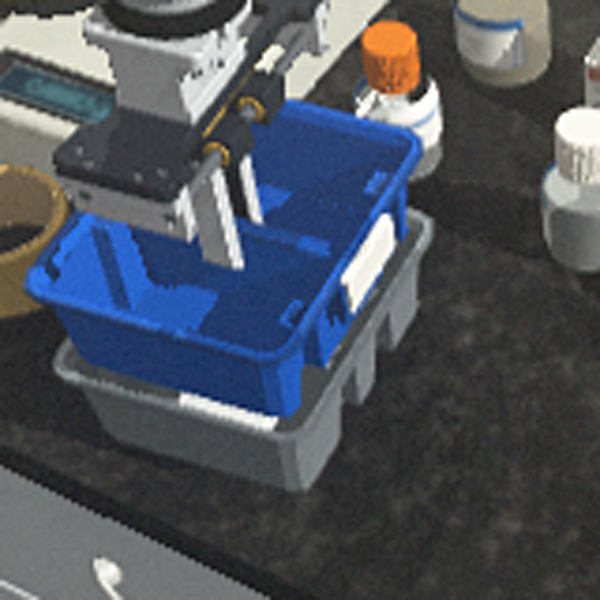

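Aligned, no contact force yet. Continue gently.

```bash
python3 -m jog '[[0,[0,0,0.04],0],[0,[0,0,0.04],0],[0,[0,0,0.04],0],[0,[0,0,0],0]]';python3 -m jog '[[0,[0,0,0.02],0],[0,[0,0,0],0]]'
```

```text
clock: 30.05
eef_pos: [465.8, 180.0, 91.7]
eef_rot: [-3.141, 0.0, 1.73]
wrist_force: [-0.5, -0.9, -1.1]
finger_gap: 13.5
finger_force: 34.8
clock: 30.25
eef_pos: [466.0, 180.1, 91.4]
eef_rot: [3.141, -0.0, 1.73]
wrist_force: [-2.6, -0.9, 3.5]
finger_gap: 13.2
finger_force: 35.0
```

Contact exactly at the expected height (31.4+60). Release, retreat, and check.

```bash
python3 -m jog '[[40,[0,0,0],0],[40,[0,0,0],0],[40,[0,0,0],0],[40,[0,0,0],0],[40,[0,0,-0.2],0],[40,[0,0,-0.6],0],[40,[0,0,-1],0],[40,[0,0,-1],0],[60,[0,0,0],0]]' 15;python3 -c "
from h import *
go(522.5,-320,160,.0)"
```

```text
clock: 31.15
eef_pos: [467.9, 180.7, 238.2]
eef_rot: [3.131, -0.002, 1.73]
wrist_force: [-0.1, 0.5, -0.7]
finger_gap: 44.7
finger_force: 0.0
at [467.9 180.7 238.2] yaw 1.73 | twist total -0.449 then shift [ -1.092 -10.015   1.563]
```

```bash
python3 -m jog '[[94,[0,0,0],0.0455],[94,[0,0,0],0.0455],[94,[0,0,0],0.0455],[94,[0,0,0],0.0455],[94,[0,0,0],0.0455],[94,[0,0,0],0.0455],[94,[0,0,0],0.0455],[94,[0,0,0],0.0455],[94,[0,0,0],0.0455],[94,[0,0,0],0.0455],[94,[0,0,0],0.0455],[94,[0,0,0],0]]';python3 -c "
from h import *
go(522.5,-320,160)"
```

```text
clock: 32.35
eef_pos: [465.9, 180.0, 231.1]
eef_rot: [-3.142, -0.0, 0.155]
wrist_force: [0.0, 0.6, -0.0]
finger_gap: 94.0
finger_force: 0.0
at [465.9 180.  231.1] yaw 0.155 | twist total 0.0 then shift [-0.424 10.056  1.423]
```

```bash
python3 -m jog '[[94,[-0.02,0.5,0],0],[94,[-0.03,0.75,0],0],[94,[-0.03,0.75,0],0],[94,[-0.03,0.75,0],0],[94,[-0.03,0.75,0],0],[94,[-0.03,0.75,0],0],[94,[-0.04,0.75,0],0],[94,[-0.04,0.75,0],0],[94,[-0.04,0.75,0],0],[94,[-0.03,0.75,0],0],[94,[-0.03,0.75,0],0],[94,[-0.03,0.75,0],0],[94,[-0.03,0.75,0],0],[94,[-0.02,0.55,0],0],[94,[0,0,0.7],0],[94,[0,0,0.7],0],[94,[0,0,0],0]]'; python3 - <<'E'
from h import *
go(522.5,-320,10,.155)
for n,p,y in [('grey_tray_mid',(466,178,34),.158),('blue_tray_mid',(466,178,94),.158)]:
    m=mask2(n,p,3)
    if n[0]=='b':
        for ms in [{c:m[c]} for c in m]:
            r,e=fit(n,ms,p,y,False);print(n,list(ms),np.round(r,1),round(e,3))
        if len(m)==2: r,e=fit(n,m,p,y,True);print(n,list(ms),np.round(r,1),round(e,3))
save('c7',cv2.resize(np.hstack([camera('top')[180:330,120:280],camera('side')[130:280,140:300],camera('side')[200:350,350:510]]),(800,250),interpolation=cv2.INTER_CUBIC))
E
```

```text
clock: 34.05
eef_pos: [521.6, -318.6, 156.5]
eef_rot: [-3.136, 0.006, 0.161]
wrist_force: [0.0, -0.1, 0.2]
finger_gap: 94.5
finger_force: 0.0
at [ 521.6 -318.6  156.5] yaw 0.161 | twist total 0.002 then shift [0.013 0.03  2.93 ]
blue_tray_mid ['top'] [467.  176.3  14.2] 0.051
blue_tray_mid ['side'] [465.7 158.   48.8] 2.291
blue_tray_mid ['side'] [499.2 218.9 -38.3  33.3] 2.016
```

View pics/c7.png

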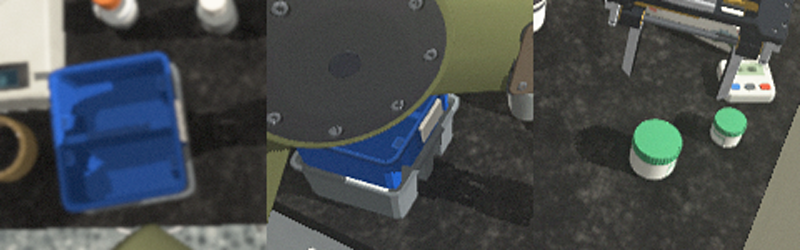

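Blue tray stands level and turned on the grey one. Now grip the larger green tub (655,148 in the crop; the small one is at 728,127).

```bash
python3 -m jog '[[94,[0.01,0.03,0.5],0],[94,[0,0,0.7],0],[94,[0,0,0.7],0],[94,[0,0,0.6],0],[94,[0,0,0.35],0],[94,[0,0,0.08],0],[94,[0,0,0],0],[40,[0,0,0],0],[40,[0,0,0],0],[40,[0,0,0],0],[40,[0,0,0],0],[40,[0,0,0],0],[40,[0,0,0],0],[40,[0,0,0],0]]' 15;python3 -m jog '[[40,[0,0,-0.3],0],[40,[0,0,-0.8],0],[40,[0,0,-1],0],[40,[0,0,-1],0],[40,[0,0,-0.6],0],[40,[0,0,0],0]]'; python3 -c "
from h import *
go(422,170,190,.155)"
```

```text
clock: 36.4
eef_pos: [524.2, -321.0, 14.7]
eef_rot: [3.142, -0.0, 0.157]
wrist_force: [-1.4, 2.4, 4.1]
finger_gap: 57.9
finger_force: 15.0
clock: 37.0
eef_pos: [525.3, -321.9, 205.4]
eef_rot: [3.136, -0.006, 0.157]
wrist_force: [-0.4, 0.1, -0.9]
finger_gap: 58.1
finger_force: 15.0
at [ 525.3 -321.9  205.4] yaw 0.157 | twist total 0.001 then shift [ -0.523 -10.039   0.309]
```

```bash
python3 -m jog '[[40,[-0.03,-0.5,0],0],[40,[-0.04,-0.75,0],0],[40,[-0.04,-0.75,0],0],[40,[-0.04,-0.75,0],0],[40,[-0.04,-0.75,0],0],[40,[-0.04,-0.75,0],0],[40,[-0.04,-0.75,0],0],[40,[-0.04,-0.75,0],0],[40,[-0.04,-0.75,0],0],[40,[-0.04,-0.75,0],0],[40,[-0.04,-0.75,0],0],[40,[-0.04,-0.75,0],0],[40,[-0.04,-0.75,0],0],[40,[-0.02,-0.5,0],0],[40,[0,-0.05,0],0],[40,[0,0,0],0],[40,[0,0,0],0]]'; python3 -c "
from h import *
go(422,170,79,.155)"
```

```text
clock: 38.7
eef_pos: [419.2, 170.4, 199.2]
eef_rot: [3.141, 0.001, 0.157]
wrist_force: [0.5, -0.2, -1.4]
finger_gap: 57.7
finger_force: 15.0
at [419.2 170.4 199.2] yaw 0.157 | twist total 0.001 then shift [0.053 0.017 2.404]
```

```bash
python3 -m jog '[[40,[0.05,0.02,0.4],0],[40,[0,0,0.6],0],[40,[0,0,0.6],0],[40,[0,0,0.4],0],[40,[0,0,0.25],0],[40,[0,0,0.1],0],[40,[0,0,0.04],0],[40,[0,0,0],0]]'
```

```text
clock: 39.5
eef_pos: [422.3, 170.5, 80.5]
eef_rot: [-3.141, -0.001, 0.157]
wrist_force: [-0.3, -0.8, -1.0]
finger_gap: 57.7
finger_force: 15.0
```

```bash
python3 -m jog '[[40,[0,0,0.04],0],[40,[0,0,0],0],[70,[0,0,0],0],[70,[0,0,0],0],[70,[0,0,0],0],[70,[0,0,-0.3],0],[70,[0,0,-0.8],0],[70,[0,0,-1],0],[94,[0,0,-1],0],[94,[0,0,0],0],[94,[0,0,0],0]]'; python3 -c "
from h import *
go(666,207,200,.155)"
```

```text
clock: 40.6
eef_pos: [422.0, 170.6, 233.3]
eef_rot: [-3.141, -0.002, 0.157]
wrist_force: [-0.5, 0.9, -0.7]
finger_gap: 90.6
finger_force: 0.0
at [422.  170.6 233.3] yaw 0.157 | twist total 0.001 then shift [4.934 0.034 0.667]
```

```bash
python3 -m jog '[[94,[0.4,0,0],0],[94,[0.65,0,0],0],[94,[0.65,0,0],0],[94,[0.65,0,0],0],[94,[0.65,0.02,0],0],[94,[0.65,0,0],0],[94,[0.65,0.01,0],0],[94,[0.45,0,0],0],[94,[0.18,0,0],0],[94,[0,0,0.7],0],[94,[0,0,0.7],0],[94,[0,0,0],0]]'; python3 - <<'E'
from h import *
go(666,207,27,.155)
save('c8',cv2.resize(np.hstack([camera('top')[150:330,110:300],camera('side')[90:270,150:340]]),(800,379),interpolation=cv2.INTER_CUBIC))
E
```

```text
clock: 41.8
eef_pos: [663.0, 207.0, 155.4]
eef_rot: [3.14, 0.012, 0.157]
wrist_force: [0.4, 0.7, -0.7]
finger_gap: 93.9
finger_force: 0.0
at [663.  207.  155.4] yaw 0.157 | twist total 0.001 then shift [0.059 0.009 2.567]
```

View pics/c8.png

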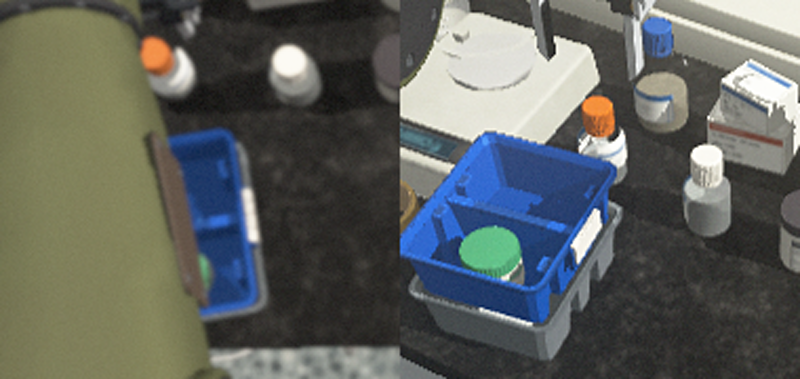

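Green tub stands in the near compartment (490,255). The gripper is over the orange bottle (600,140).

```bash
python3 -m jog '[[94,[0.03,0,0.3],0],[94,[0.02,0,0.6],0],[94,[0,0,0.6],0],[94,[0,0,0.5],0],[94,[0,0,0.35],0],[94,[0,0,0.15],0],[94,[0,0,0],0],[40,[0,0,0],0],[40,[0,0,0],0],[40,[0,0,0],0],[40,[0,0,0],0],[40,[0,0,0],0],[40,[0,0,0],0],[40,[0,0,0],0]]' 18;python3 -m jog '[[40,[0,0,-0.3],0],[40,[0,0,-0.7],0],[40,[0,0,-0.9],0],[40,[0,0,-0.9],0],[40,[0,0,-0.6],0],[40,[0,0,-0.2],0],[40,[0,0,0],0]]'; python3 -c "
from h import *
go(511,184,190,.155)"
```

```text
clock: 43.3
eef_pos: [668.1, 208.1, 38.2]
eef_rot: [-3.142, -0.0, 0.157]
wrist_force: [-0.3, -0.2, 2.2]
finger_gap: 54.8
finger_force: 18.0
clock: 44.0
eef_pos: [668.2, 208.1, 219.1]
eef_rot: [-3.141, -0.002, 0.157]
wrist_force: [-0.8, 0.7, -1.8]
finger_gap: 54.7
finger_force: 18.0
at [668.2 208.1 219.1] yaw 0.157 | twist total 0.001 then shift [-3.181 -0.008  0.582]
```

```bash
python3 -m jog '[[40,[-0.25,0,0],0],[40,[-0.45,0,0],0],[40,[-0.55,0,0],0],[40,[-0.55,0,0],0],[40,[-0.55,0,0],0],[40,[-0.45,0,0],0],[40,[-0.28,0,0],0],[40,[-0.1,0,0],0],[40,[0,0,0],0],[40,[0,0,0],0]]'; python3 - <<'E'
from h import *
go(511,184,103,.155)
m=mask2('blue_tray_mid',(466,177,94),2,('side',))
if m: print(fit('blue_tray_mid',m,(466,177,94),.155,False))
E
```

```text
clock: 45.0
eef_pos: [511.3, 183.2, 217.2]
eef_rot: [3.141, 0.001, 0.157]
wrist_force: [-0.3, 0.2, -1.7]
finger_gap: 54.8
finger_force: 18.0
at [511.3 183.2 217.2] yaw 0.157 | twist total 0.001 then shift [-0.003 -0.017  2.284]
(array([467.87925852, 176.88560889,  18.3588091 ]), np.float64(0.24511413276195526))
```

```bash
python3 -m jog '[[40,[0,0,0.3],0],[40,[0,0,0.5],0],[40,[0,0,0.5],0],[40,[0,0,0.4],0],[40,[0,0,0.3],0],[40,[0,0,0.18],0],[40,[0,0,0.08],0],[40,[0,0,0],0],[40,[0,0,0],0]]'
```

```text
clock: 46.05
eef_pos: [511.4, 183.3, 105.6]
eef_rot: [-3.141, -0.001, 0.157]
wrist_force: [0.3, -0.6, -1.1]
finger_gap: 54.6
finger_force: 18.0
```

```bash
python3 -m jog '[[40,[0,0,0.04],0],[40,[0,0,0.03],0],[40,[0,0,0],0],[68,[0,0,0],0],[68,[0,0,0],0],[68,[0,0,0],0],[68,[0,0,-0.3],0],[68,[0,0,-0.7],0],[68,[0,0,-1],0],[68,[0,0,-1],0],[68,[0,0,-0.5],0],[68,[0,0,0],0]]'; python3 -c "
from h import *
go(450,-150,250,.155)"
```

```text
clock: 47.25
eef_pos: [512.0, 183.5, 280.5]
eef_rot: [-3.141, -0.007, 0.157]
wrist_force: [0.8, 0.2, -0.3]
finger_gap: 67.9
finger_force: 0.0
at [512.  183.5 280.5] yaw 0.157 | twist total 0.001 then shift [-2.254  6.398  0.611]
```

```bash
python3 -m jog '[[68,[-0.1,0.6,0],0],[68,[-0.1,0.8,0],0],[68,[-0.1,0.8,0],0],[68,[-0.1,0.8,0],0],[68,[-0.1,0.8,0],0],[68,[0,0.5,0],0],[68,[0,0,0],0],[68,[0,0,0],0]]'; python3 - <<'E'
from h import *
save('c9',cv2.resize(np.hstack([camera('top')[150:330,110:300],camera('side')[90:270,150:340]]),(800,379),interpolation=cv2.INTER_CUBIC))
m=mask2('orange_bottle_mid',(511,184,115),2)
for c in m: print(c,fit('orange_bottle_mid',{c:m[c]},(511,184,115),None,False))
m=mask2('blue_tray_mid',(466,177,94),2)
for c in m: print(c,fit('blue_tray_mid',{c:m[c]},(466,177,94),.155,False))
E
```

```text
clock: 48.05
eef_pos: [519.7, -33.0, 275.6]
eef_rot: [-3.141, 0.001, 0.156]
wrist_force: [-0.0, 0.3, 0.8]
finger_gap: 67.7
finger_force: 0.0
top (array([504.82257462, 178.98127937]), np.float64(0.37737002968788147))
side (array([518.2178713 , 191.32470251]), np.float64(0.6407407522201538))
top (array([466.58139302, 182.56522119,  17.08180401]), np.float64(0.6668062210083008))
side (array([466.32439461, 176.5830327 ,  17.51390833]), np.float64(0.3461756706237793))
```

View pics/c9.png

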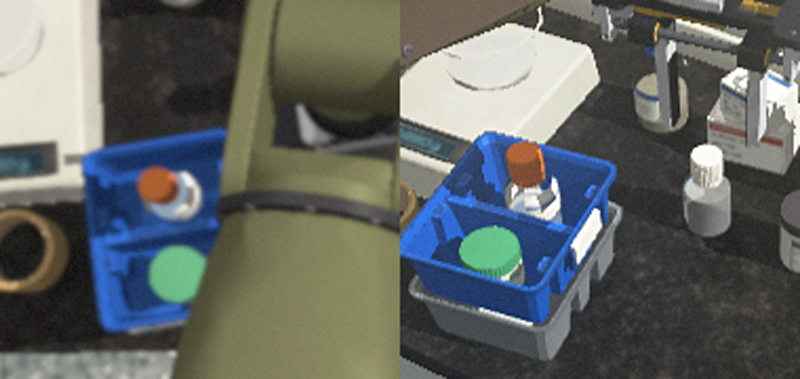

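Both goods stand upright in the blue tray: bottle (530,185), tub (490,255). The stack is level, the robot is clear, and the bystanders are unmoved.

```bash
python3 -c "
from cell import *
print(sign_off())"
```

```text
the job is handed in; nothing more can be done
None
```

The job is handed in: the blue-lidded tub and the dish are in the grey tray, the blue tray sits turned on its lugs holding the orange-capped bottle and the green-lidded tub, and the black-lidded tub and white-capped bottle were left where they were; the judge's verdict was not shown.

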